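# Close the sample tub and engage the shaker's speed lever

## Task

Set the loose lid on the sample tub that stands in the shaker, without dropping it from a height, and press it down until it sits level and fully home on the rim. Then set the shaker's speed: lift its lever over the gate teeth, swing it to the notch marked by the square block and let it drop right down into that notch. Leave the carton, beaker and bottle where they stand.

Things in the scene. Friction and masses are not known exactly. Their poses are not given: they have to be found in the camera images.
- lid: Loose white plastic lid lying right way up on the bench left or right of the shaker. Disc 108 mm across, 6 thick; below it a plug 73 across, 12 deep, foot tapered to 64; above it an upright round knob 22 across, 28 tall. Origin: centre of the plug's underside, z up (disc at 12 to 18 mm, knob at 18 to 46 mm). 60 to 125 g.
- lid_seat (a point): Centre of the underside of the lid's disc, 12 mm above the lid's origin: the face that must come down on the tub's rim.
- tub_rim (a point): Centre of the tub's round mouth in the plane of its rim, 152 mm above the bench, z up.
- tub: White round sample tub, fixed upright in its holder on the right-hand part (-y) of the shaker's deck. 100 mm across outside, wall 5, 57 deep inside, open on top. Origin: centre of its underside, 62 mm below the rim.
- pad0: One of four black rubber seal pads inside the tub's mouth (80 mm free between facing pads). They stand 6 mm proud of the rim, so a lid just laid on stays 6 mm too high. Each slides down stiffly (3.2 N, 13 N for all) and stays down. Press over the lid's middle with 16 to 22 N; at the edge it tilts. Home, the disc rests on the rim. Origin: centre of the tub's underside, lowered as the pad is.
- shaker: Fixed blue laboratory shaker, 260 mm (its x) by 380 mm (its y), top deck 80 mm above the bench. Origin: centre of its underside; its front, -x, faces roughly to the robot. In its frame the tub's axis is at (0, -115) mm, the lever's pivot at (70, 85) mm.
- lever_pivot (a point): Point on the lever's vertical pivot axis at the deck's height, 80 mm above the bench. The pivot shaft stands 75 mm above the deck.
- lever_knob (a point): Centre of the top face of the lever's knob: black, upright, round, 22 mm across and 48 tall, on the end of a dark steel arm (12 mm thick), 145 mm from the pivot axis. Grip its upper 35 mm from above; it may turn between the fingers. With the lever down this point is 159 mm above the bench.
- lever_swing (a joint): Angle of the lever about its pivot, rad, positive anticlockwise seen from above. At 0 the arm points from the pivot along the shaker's -x (to the robot); positive angles lean to the tub's side (the shaker's -y). Range -0.70 to 0.72. It turns easily once lifted. It starts down in the wide neutral gap, -0.66 to -0.34.
- gate: Four fixed steel teeth on the deck, 16 mm wide and high, on an arc 95 mm from the pivot. Between them are three notches, at lever_swing 0, 0.32 and 0.64; left of them is the neutral gap (below -0.29). The teeth have round tops: a lever let go near a notch slides down into it, with 0.03 rad of play either way. The origin is the shaker's origin.
- lever_lift (a joint): Height of the lever on its pivot shaft, m: 0 fully down in a notch or in the neutral gap, 0.032 at most. Lift it by the knob at least 0.018 to clear the teeth (0.022 to 0.028 is good); a spring and its weight push it down with 3 to 5 N.
- lever_pointer (a point): Point on the lever arm's centre line, 130 mm from the pivot axis; it moves up and down with the lever. In a notch it lies over that notch's marker, seen from above.
- mark_square: Square block, 20 by 20 mm, 14 tall, dark steel, fixed on the deck just outside the teeth, 130 mm from the pivot axis, in line with the notch to be used. The other two notches have only flat round dots (10 mm across) there. Which notch has the block varies. Origin: centre of its underside.
- carton: White carton with a band round it, 65 by 65 by 160 mm, standing on the bench beside the shaker, on the side where the lid is not. Origin: centre of its underside.
- beaker: Empty glass beaker, 70 mm across, 85 tall, on the bench beside the shaker, behind the lid or the carton. Origin: centre of its underside.
- wash_bottle: White bottle with a blue cap, 64 mm across, 150 tall, on the bench beside the shaker, behind the lid or the carton. Origin: centre of its underside.
There are look-alikes about, which are no part of the job. Leave any green, pink or red look-alike of the lid alone.

How it is judged:
By the outcome, as a careful person would: the job done as asked, in the order asked, and still so for the second after the job is handed in, with the robot touching nothing.
It also fails if it takes over 54 s, if anything falls off the work surface, if the arm or the gripper's body presses on something with over 40 N, if the wrist force passes 120 N, or if a joint passes its speed limit or range.

## Robot

A 7-joint arm with a two-finger parallel gripper is mounted at the origin on the work surface. World frame = base frame: x ahead of the robot, y to its left, z up, the work surface at z = 0. Lengths are in m, angles in rad, forces in N, time in s.
With the tool pointing down it reaches from about 0.35 to 0.9 m from the base axis. Payload 8.1 kg.
Tool frame: the origin (TCP) lies at the very end of the fingers, on their centre line; the grasp point (between the pads) lies 19 mm behind it (arm.grip_depth is the distance from the TCP to the grasp point, in m); z points along the fingers, y is the direction in which the jaws open and shut (so a half turn about z gives the same grasp; the last joint's range is limited). The gripper opens to 85 mm and grips with 20 to 120 N. Pads are 22 mm wide; open, the fingers measure 114 mm over their backs; the gripper's body (76 mm by 85 mm) begins 54 mm behind the grasp point. The pads swing forward as they close: fully open they stand 13 mm farther back than shut.
Start: joints at [-1.239, 0.434, 0.025, 1.573, -0.012, 1.134, -0.075], TCP at [0.263, 0.567, 0.192] pointing down, gripper open.
Joint ranges: [-2.62, 2.62], [-0.44, 2.09], [-1.27, 1.32], [0.08, 2.57], [-1.32, 4.46], [0.12, 2], [-2.74, 2.74]. Speed limits (rad/s): [2.22, 2.22, 3.01, 3.01, 3.14, 3.14, 3.14].

## Interface

Orientations are given as a 3x3 rotation matrix whose columns are the frame's x, y, z axes.
In Python, from workcell import arm, hand, kin, viewer, readout gives the robot as it stands. Calls block until the motion is done:
- arm.reach(position, orientation): joint-space move of the TCP to a pose.
- arm.move_l(position, rotation=None, feed=0.15, force_limit=None): straight line of the TCP; rotation=None keeps the orientation; feed is the mean speed in m/s. With force_limit (N) it stops when the force on the tool has changed by that much, and returns True; else False.
- arm.goto_joints(angles): joint-space move.
- hand.gripper_to(opening, squeeze=None): finger opening in m; squeeze is the grip in N (None keeps the last); returns when the fingers have stopped.
- arm.pause(seconds).
- kin.ik(position, orientation): joint angles nearest the present ones, or None.
- viewer.capture(name): name is "scene" or "top" or "wrist"; returns a dict with "frame" (384x512x3 uint8, blue, green, red), "vfov" (degrees; the focal length in pixels is half the picture's height over the tangent of half this angle, whatever the lens; pixels are square), "cx", "cy" (the principal point, pixels), "origin" and "orientation" of the camera in the world; the wrist camera has in their place "mount" (4x4, takes a point from camera to tool coordinates, whose origin is the TCP and whose axes are the flange's). Camera axes: x right, y up, looking along -z (the intrinsics and any distortion apply to the point x, -y, -z); pixel columns grow to the right and rows downward; lengths in m; the calibration is good to about 2 mm. The wrist camera is an equidistant fisheye: a pixel r from the principal point sees the ray r / f radians off the axis. A picture is of the moment at which its call begins: read the wrist's pose just before it. There is no depth.
A pose or a line that the arm cannot do raises arm.IKError and nothing moves.
- arm.hand_in(): hands the job in, once; it reports no verdict.
Readings, each from a call of its own:
- readout.current_time(): time.
- readout.current_joint_positions(): joint angles.
- readout.current_qvel(): joint speeds.
- readout.current_joint_efforts(): joint torques, N m.
- readout.current_ee_pos(): TCP position.
- readout.current_orientation(): TCP orientation.
- readout.current_ft_force(): force on the tool from outside, world axes, zero at the start.
- readout.current_moment(): the same for the moment, N m.
- readout.current_grip_width(): finger opening in m.
Only numpy, scipy, OpenCV 4.12 (cv2) and the standard library are available. Lean on these libraries where they do the work, as an engineer would, in place of code of your own. Each camera call takes 0.05 s, during which the arm holds its last target. There are 200 camera calls.

## Working session

There is one attempt and no reset: what is moved stays moved. The work goes in short steps, each a Python script; the robot and the scene stay as the last script left them, time stands still between calls to the robot, and variables do not carry over. Pictures are saved under pics/ and viewed, about 8 in all and at most 12, crops included, and the job is handed in when it is done.

```bash
ls; mkdir -p pics
python3 - <<'E'
from workcell import arm, hand, kin, viewer, readout
import cv2,pickle
for n in ("scene","top"):
    c=viewer.capture(n); cv2.imwrite(f"pics/{n}0.png",c["frame"]); pickle.dump(c,open(f"pics/{n}0.pkl","wb"))
    print(n,{k:v for k,v in c.items() if k!="frame"})
a=cv2.imread("pics/scene0.png");b=cv2.imread("pics/top0.png")
cv2.imwrite("pics/both.png",cv2.resize(cv2.vconcat([a,b]),(512,768))[:,:]) if 0 else None
print(readout.current_time())
E
```

```text
pics
scene {'vfov': 54.34073516773414, 'cx': 257.9987081530863, 'cy': 193.28364458974568, 'origin': array([1.23631777, 0.52557632, 0.82072216]), 'orientation': array([[-0.49020447, -0.5375702 ,  0.68608881],
       [ 0.87154141, -0.31200494,  0.37824395],
       [ 0.01073042,  0.78337168,  0.62146091]])}
top {'vfov': 47.95221425906923, 'cx': 260.2616613619958, 'cy': 196.51187149558166, 'origin': array([0.17204307, 0.09890563, 1.60560042]), 'orientation': array([[-0.01349297,  0.98026748, -0.19721462],
       [-0.99982889, -0.01073079,  0.01506793],
       [ 0.01265434,  0.19738419,  0.98024454]])}
0.1
```

View pics/scene0.png

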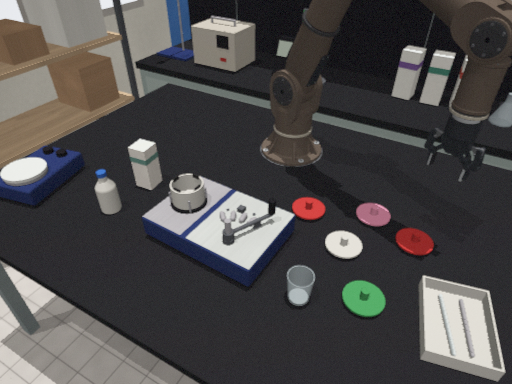

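View pics/top0.png

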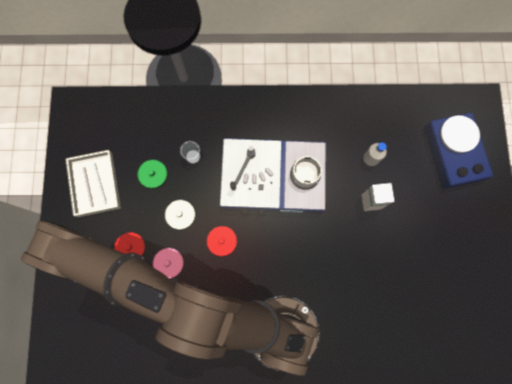

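The white lid is at top (180,214) and scene (344,244). The green, pink and two red ones are look-alikes, and so is the white disc on the far right-hand shaker at top (460,134). Only the (180,214) one is white, loose on the bench and beside this shaker. I'll confirm that in one enlarged crop, together with the gate.

```bash
cat > h.py <<'E'
import numpy as np, cv2, pickle
from scipy.optimize import least_squares
def f(c): return 192/np.tan(np.radians(c["vfov"])/2)
def ray(c,u,v):
    d=np.array([(u-c["cx"])/f(c),-(v-c["cy"])/f(c),-1]); return c["orientation"]@d
def at(c,u,v,z):
    d=ray(c,u,v); o=c["origin"]; return o+d*(z-o[2])/d[2]
def proj(c,p):
    q=(np.asarray(p)-c["origin"])@c["orientation"]; return np.array([c["cx"]-f(c)*q[...,0]/q[...,2],c["cy"]+f(c)*q[...,1]/q[...,2]]).T
def load(n): return pickle.load(open(f"pics/{n}0.pkl","rb"))
E
python3 - <<'E'
from h import *
s=load("scene");t=load("top")
A=cv2.resize(t["frame"][130:235,160:335],None,fx=4.5,fy=4.5,interpolation=cv2.INTER_CUBIC)[:, :788]
cv2.imwrite("pics/cropt.png",A)
B=cv2.resize(s["frame"][160:280,140:370],None,fx=3.4,fy=3.4,interpolation=cv2.INTER_CUBIC)
cv2.imwrite("pics/crops.png",B)
print(A.shape,B.shape)
for u,v,z in((180,214,.018),(251,153,.155),(233,187,.159),(307,172,.152)): print(at(t,u,v,z))
E
```

```text
(472, 788, 3) (408, 782, 3)
[0.42849502 0.3733558  0.018     ]
[0.61947743 0.10690842 0.155     ]
[0.49739175 0.16974892 0.159     ]
[ 0.54970384 -0.08724099  0.152     ]
```

View pics/cropt.png

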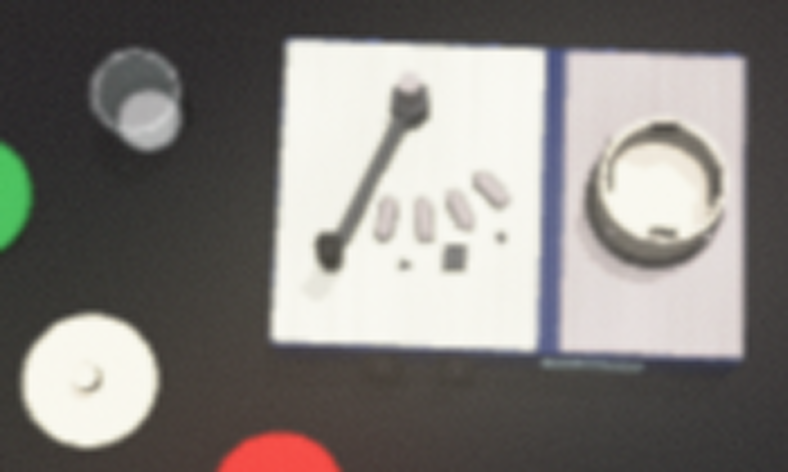

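View pics/crops.png

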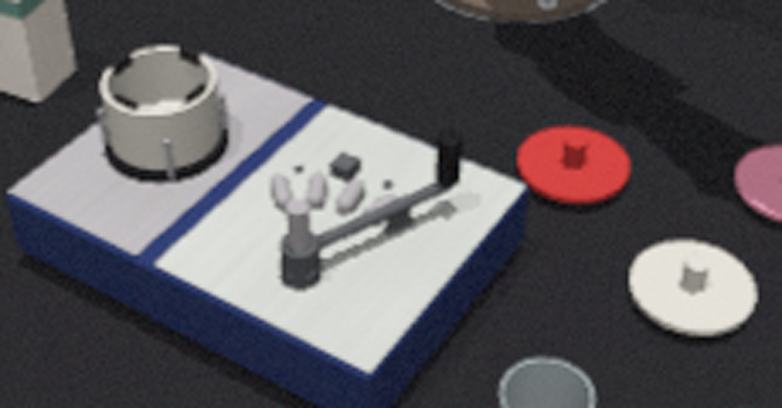

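The crop confirms the white lid with its knob on the bench; the others are coloured. The square block is at top crop (455,258), between two round dots, so it marks the middle notch (0.32). Next I fit the poses from both views.

```bash
cat > fit.py <<'E'
from h import *
s=load("scene");t=load("top")
T=lambda x,y:(160+(x+.5)/4.5-.5,130+(y+.5)/4.5-.5); S=lambda x,y:(140+(x+.5)/3.4-.5,160+(y+.5)/3.4-.5)
piv=np.array([.07,.085])
def pol(r,a,z): return (piv[0]-r*np.cos(a),piv[1]-r*np.sin(a),z)
# z lengths in shaker frame; angle from -x axis, positive anticlockwise => toward -y
obs=[(t,T(285,40),(.13,.19,.08)),(t,T(270,343),(-.13,.19,.08)),(t,T(743,357),(-.13,-.19,.08)),(t,T(746,57),(.13,-.19,.08)),
(t,T(455,258),pol(.13,.32,.094)),(t,T(404,264),pol(.13,0,.08)),(t,T(502,237),pol(.13,.64,.08)),(t,T(661,183),(0,-.115,.152)),
(s,S(10,190),(.13,-.19,.08)),(s,S(370,378),(.13,.19,.08)),(s,S(527,187),(-.13,.19,.08)),
(s,S(388,184),pol(.13,0,.08)),(s,S(299,169),pol(.13,.64,.08)),(s,S(345,161),pol(.13,.32,.094)),(s,S(160,78),(0,-.115,.152)),(s,S(298,206),(.07,.085,.155))]
def W(p,q):
    c,n=np.cos(p[2]),np.sin(p[2]); return np.array([p[0]+c*q[0]-n*q[1],p[1]+n*q[0]+c*q[1],q[2]])
res=lambda p:np.concatenate([(proj(c,W(p,q))-np.array(uv)) for c,uv,q in obs])
r=least_squares(res,[.55,.03,0],loss="soft_l1"); p=r.x
if __name__=="__main__":
    print("shaker",p);print(res(p).reshape(-1,2).round(1))
    print("tub",W(p,(0,-.115,.152)),"sq",W(p,pol(.13,.32,.08)))
    k=least_squares(lambda a:np.concatenate([proj(t,W(p,pol(.145,a[0],.159)))-T(331,241),proj(s,W(p,pol(.145,a[0],.159)))-S(449,137)]),[-.5])
    print("swing",k.x,k.fun.round(1),W(p,pol(.145,k.x[0],.159)))
    # lid by white contour around disc
    out=[]
    for c,(u,v) in((t,(180,214)),(s,(344,244))):
        g=cv2.cvtColor(c["frame"],cv2.COLOR_BGR2GRAY); m=(g>130).astype(np.uint8)
        n,l,st,ce=cv2.connectedComponentsWithStats(m); i=l[v+3,u+5]; print(st[i],ce[i])
        cn=cv2.findContours((l==i).astype(np.uint8),0,1)[0]; cn=max(cn,key=cv2.contourArea)
        e=cv2.fitEllipse(cv2.convexHull(cn)); print(e, at(c,*e[0],.016))
E
python3 fit.py
```

```text
shaker [ 0.56534652  0.02580358 -0.05436025]
[[ 0.6 -1.5]
 [-0.3  0.2]
 [ 0.5  1.6]
 [ 0.6 -0.9]
 [ 0.2 -0.9]
 [ 0.1 -0.1]
 [ 0.  -0.1]
 [ 0.9 -0.9]
 [-1.6  0.3]
 [-0.   0.1]
 [ 2.  -1. ]
 [ 0.6  0.1]
 [ 0.6 -0.1]
 [ 0.6 -0.4]
 [ 0.4 -0. ]
 [ 0.3 -0.2]]
tub [ 0.55909817 -0.08902655  0.152     ] sq [0.51442125 0.07274622 0.08      ]
swing [-0.39769943] [-0.3  0.4  0.4 -0.7] [0.50942682 0.17021347 0.159     ]
[165 200  30  30 713] [179.42776999 214.15147265]
((179.4454803466797, 214.13050842285156), (29.32794761657715, 30.48993492126465), 67.05557250976562) [0.42835074 0.37574631 0.016     ]
[325 231  38  27 798] [343.3283208  243.89974937]
((343.2633972167969, 243.82081604003906), (26.513668060302734, 38.00829315185547), 104.27165222167969) [0.43120807 0.37299953 0.016     ]
```

```bash
cat >> h.py <<'E'
def wcap(name):
    from workcell import viewer, readout
    p,R=np.array(readout.current_ee_pos()),np.array(readout.current_orientation())
    c=viewer.capture("wrist"); cv2.imwrite(f"pics/{name}.png",c["frame"])
    c["p"],c["R"]=p,R; pickle.dump(c,open(f"pics/{name}.pkl","wb")); return c
def wat(c,u,v,z):
    a=np.array([u-c["cx"],v-c["cy"]]); r=np.linalg.norm(a); th=r/f(c)
    d=np.array([np.sin(th)*a[0]/r,-np.sin(th)*a[1]/r,-np.cos(th)])
    M=np.array(c["mount"]); d=c["R"]@(M[:3,:3]@d); o=c["p"]+c["R"]@M[:3,3]
    return o+d*(z-o[2])/d[2]
def wproj(c,P):
    M=np.array(c["mount"]); q=((np.asarray(P)-c["p"])@c["R"]-M[:3,3])@M[:3,:3]
    th=np.arctan2(np.hypot(q[0],q[1]),-q[2]); n=np.hypot(q[0],q[1])
    return np.array([c["cx"]+f(c)*th*q[0]/n, c["cy"]-f(c)*th*q[1]/n])
def circ(P):
    P=np.asarray(P)[:,:2]; r=least_squares(lambda x:np.hypot(*(P-x[:2]).T)-x[2],[*P.mean(0),.05],loss="soft_l1",f_scale=.001); return r.x, np.sqrt((r.fun**2).mean())
E
python3 - <<'E'
from h import *
from workcell import arm, hand, kin, viewer, readout
R=np.array(readout.current_orientation()); print(R.round(3))
yaw=np.arctan2(R[1,0],R[0,0])
def down(a): return np.array([[np.cos(a),np.sin(a),0],[np.sin(a),-np.cos(a),0],[0,0,-1.]])
for pos in((.43,.374,.13),(.43,.374,.022),(.559,-.089,.3),(.559,-.089,.168),(.509,.170,.127),(.49,.07,.15)):
    for a in(yaw,0,np.pi/2,-np.pi/2):
        q=kin.ik(np.array(pos),down(a)); print(pos,round(a,2),None if q is None else np.round(q,2))
arm.reach(np.array([.43,.374,.15]),down(yaw)); print(readout.current_time(),readout.current_ee_pos())
c=wcap("w1"); print(c["mount"],c["vfov"],wproj(c,[.43,.374,.018]))
E
```

```text
[[-0.907  0.421 -0.   ]
 [ 0.421  0.907 -0.001]
 [-0.    -0.001 -1.   ]]
(0.43, 0.374, 0.13) 2.71 [-0.86  0.4   0.07  1.79 -0.04  0.95  0.36]
(0.43, 0.374, 0.13) 0 [-1.28  0.46  0.67  1.83 -0.34  0.97 -2.04]
(0.43, 0.374, 0.13) 1.57 [-1.04  0.41  0.31  1.81 -0.15  0.95 -0.66]
(0.43, 0.374, 0.13) -1.57 [-0.55  0.43 -0.35  1.76  0.18  0.97  2.17]
(0.43, 0.374, 0.022) 2.71 [-0.85  0.54  0.05  1.89 -0.04  0.71  0.37]
(0.43, 0.374, 0.022) 0 [-1.23  0.6   0.6   1.92 -0.48  0.76 -1.92]
(0.43, 0.374, 0.022) 1.57 [-0.99  0.55  0.26  1.9  -0.2   0.72 -0.62]
(0.43, 0.374, 0.022) -1.57 [-0.55  0.57 -0.37  1.86  0.28  0.76  2.07]
(0.559, -0.089, 0.3) 2.71 [-0.46  0.3   0.71  1.59 -0.2   1.33  1.41]
(0.559, -0.089, 0.3) 0 [-0.62  0.35  0.97  1.6  -0.3   1.35 -1.19]
(0.559, -0.089, 0.3) 1.57 [-0.53  0.32  0.81  1.59 -0.23  1.33  0.31]
(0.559, -0.089, 0.3) -1.57 [-0.72  0.42  1.16  1.61 -0.39  1.38 -2.65]
(0.559, -0.089, 0.168) 2.71 [-0.36  0.39  0.58  1.79 -0.24  1.04  1.45]
(0.559, -0.089, 0.168) 0 [-0.57  0.47  0.92  1.8  -0.42  1.08 -1.07]
(0.559, -0.089, 0.168) 1.57 [-0.44  0.41  0.71  1.79 -0.
[... 293 characters left out ...]
1]
(0.509, 0.17, 0.127) -1.57 [-0.25  0.37 -0.22  1.86  0.1   0.92  2.62]
(0.49, 0.07, 0.15) 2.71 [-0.55  0.27  0.37  1.96 -0.12  0.93  1.02]
(0.49, 0.07, 0.15) 0 [-0.85  0.32  0.78  1.98 -0.27  0.95 -1.51]
(0.49, 0.07, 0.15) 1.57 [-0.68  0.28  0.54  1.97 -0.18  0.93 -0.05]
(0.49, 0.07, 0.15) -1.57 [ 0.54  0.47 -1.06  1.88  0.47  1.07  2.43]
1.1083 [0.42898982 0.3758556  0.15024836]
[[ 8.60672032e-05  9.51435293e-01  3.07848787e-01  7.96984747e-02]
 [ 9.99999962e-01 -1.62965155e-04  2.24082742e-04  4.81064698e-04]
 [ 2.63368854e-04  3.07848756e-01 -9.51435271e-01 -1.82388249e-01]
 [ 0.00000000e+00  0.00000000e+00  0.00000000e+00  1.00000000e+00]] 65.70646984690485 [249.13124117 177.29737586]
```

View pics/w1.png

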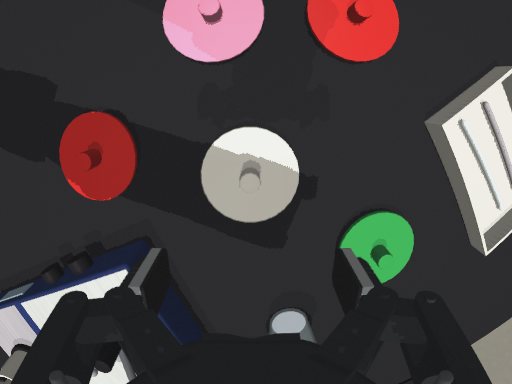

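The wrist view shows the white lid's disc at about (250,174), within 3 px of the prediction, with nothing between the fingers. Next I refine its position by circle fit and grasp it.

```bash
cat >> h.py <<'E'
def down(a): return np.array([[np.cos(a),np.sin(a),0],[np.sin(a),-np.cos(a),0],[0,0,-1.]])
def lidfit(c,uv,z):
    g=c["frame"].min(2); m=(g>110).astype(np.uint8); n,l,st,ce=cv2.connectedComponentsWithStats(m); i=l[int(uv[1]),int(uv[0])]
    cn=max(cv2.findContours((l==i).astype(np.uint8),0,1)[0],key=cv2.contourArea)
    return circ([wat(c,*q,z) for q in cv2.convexHull(cn)[:,0,:].astype(float)]), st[i]
E
python3 - <<'E'
from h import *
from workcell import arm, hand, kin, viewer, readout
print(readout.current_ee_pos(),readout.current_time())
c=wcap("w2"); print(c["p"])
(x,e),st=lidfit(c,(225,185),.017); print(x,e,st,readout.current_time())
assert abs(x[2]-.054)<.004 and np.hypot(x[0]-.43,x[1]-.374)<.008
yaw=np.arctan2(c["R"][1,0],c["R"][0,0])
xy=x[:2]
arm.move_l(np.array([*xy,.08]),down(yaw),feed=.15)
hand.gripper_to(.05)
print(readout.current_ee_pos(),readout.current_time())
arm.move_l(np.array([*xy,.023]),feed=.08,force_limit=6)
print(readout.current_ee_pos(),readout.current_ft_force(),readout.current_time())
hand.gripper_to(0.0,squeeze=50)
print(readout.current_grip_width(),readout.current_time())
arm.move_l(np.array([*xy,.12]),feed=.12)
print(readout.current_grip_width(),readout.current_ee_pos(),readout.current_ft_force(),readout.current_time())
E
```

```text
[0.4287669  0.37623608 0.15024235] 1.1583
[0.4287669  0.37623608 0.15024235]
[0.42901103 0.3751947  0.05419058] 0.00022355363985861033 [ 201  127   98   96 7271] 1.2083
[0.4291616  0.37528712 0.08035374] 2.2667
[0.42926711 0.37541908 0.02330554] [-0.15700018 -0.78788324  0.48098347] 3.125
0.00017430151020356857 3.6583
-4.2392001409057404e-05 [0.42859862 0.37480259 0.11929509] [-0.14375367 -0.34766312  0.19923658] 4.6167
```

Grip width is 0, so the fingers missed the knob. I'll look before acting.

Run:
```python
from h import *
from workcell import readout
c=wcap("w3"); print(c["p"])
```

```text
[0.42859862 0.37480259 0.11929509]
```

View pics/w3.png

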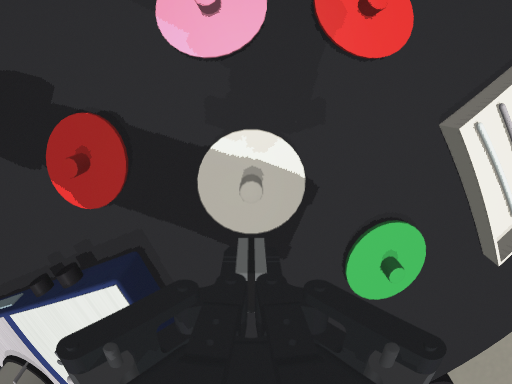

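The lid is undisturbed at (250,182). The closed fingertips end at (251,238), but the reported TCP should project to about v=222. Either the real tips are shorter than reported, or they are laterally offset. I'll check in the scene view with the TCP projected into it.

Run:
```python
from h import *
from workcell import arm, viewer, readout
print(arm.grip_depth)
c=pickle.load(open("pics/w3.pkl","rb"))
for d in(0,.012,.024): print(d,wproj(c,c["p"]-c["R"][:,2]*d))
print(lidfit(c,(225,190),.017))
s=viewer.capture("scene"); P=np.array(readout.current_ee_pos()); Rm=np.array(readout.current_orientation())
u=proj(s,P); print(P,u)
x0,y0=int(u[0])-45,int(u[1])-55
k=7
A=cv2.resize(s["frame"][y0:y0+85,x0:x0+100],None,fx=k,fy=k,interpolation=cv2.INTER_CUBIC)
for d,col in((0,(0,0,255)),(.012,(0,255,255)),(.024,(0,255,0))):
    q=proj(s,P-Rm[:,2]*d); cv2.drawMarker(A,(int((q[0]-x0+.5)*k),int((q[1]-y0+.5)*k)),col,0,14,1)
A=cv2.convertScaleAbs(A,alpha=1.8,beta=20); cv2.imwrite("pics/sc2.png",A)
```

```text
0.0187
0 [250.12254368 224.419078  ]
0.012 [250.07862007 232.01437382]
0.024 [250.02956523 240.54079906]
((array([0.42903296, 0.37519329, 0.054136  ]), np.float64(0.00017752253330408595)), array([ 198,  129,  107,  104, 8697], dtype=int32))
[0.42849185 0.37472291 0.11903821] [349.78454649 217.69452485]
```

View pics/sc2.png

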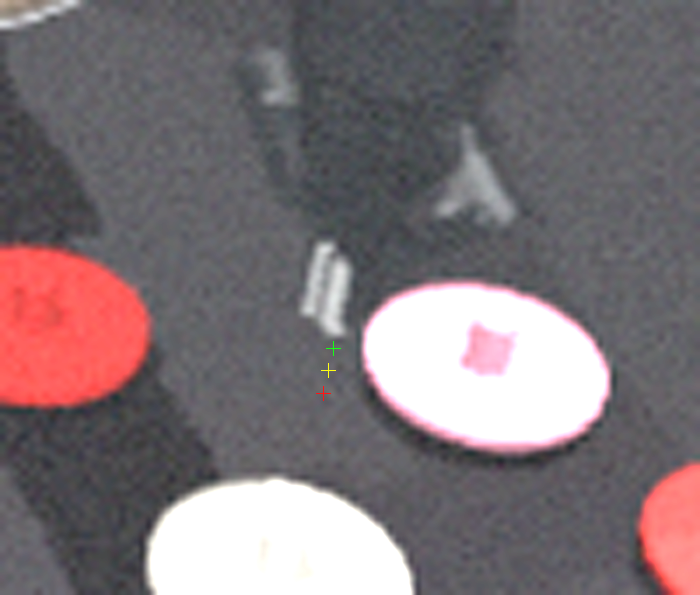

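Two views agree: the real fingertips at crop (330,330) sit near the 24 mm marker, so they end about 25 mm short of the reported TCP. A light touch on the knob top (z=46 mm) will give the exact offset.

Run:
```python
from h import *
from workcell import arm, hand, kin, viewer, readout
xy=np.array([.4290,.3752])
arm.move_l(np.array([*xy,.035]),feed=.15)
hit=arm.move_l(np.array([*xy,.012]),feed=.025,force_limit=2.5)
print(hit,readout.current_ee_pos(),readout.current_ft_force(),readout.current_time())
z=readout.current_ee_pos()[2]
arm.move_l(np.array([*xy,z+.02]),feed=.15)
print(readout.current_time())
```

```text
False [0.4290613  0.37527775 0.01211913] [-0.01096084  0.42283702 -0.66460743] 6.5
6.7833
```

Run:
```python
from h import *
c=pickle.load(open("pics/w3.pkl","rb")); s=load("scene")
M=np.array(c["mount"]); o1=c["p"]+c["R"]@M[:3,3]; 
for uv in((250,238),(250,242)):
  for sc in((330,330),(325,320),(338,335)):
    d1=wat(c,*uv,0.)-o1; d1/=np.linalg.norm(d1)
    us=304+(sc[0]+.5)/7-.5; vs=162+(sc[1]+.5)/7-.5
    d2=ray(s,us,vs); d2/=np.linalg.norm(d2); o2=s["origin"]
    a=np.linalg.lstsq(np.c_[d1,-d2],o2-o1,rcond=None)[0]; p1=o1+a[0]*d1;p2=o2+a[1]*d2
    print(uv,sc,p1,p2,"tool",(c["R"].T@((p1+p2)/2-c["p"])).round(4))
```

```text
(250, 238) (330, 330) [0.42527929 0.37636295 0.14733685] [0.42533867 0.37136002 0.14841282] tool [ 0.0026 -0.0023 -0.0286]
(250, 238) (325, 320) [0.42419684 0.37687317 0.14976896] [0.42432426 0.36843818 0.15159521] tool [ 0.0031 -0.0038 -0.0314]
(250, 238) (338, 335) [0.42540425 0.37630405 0.14705611] [0.42541684 0.37482959 0.14737104] tool [ 0.0032 -0.0007 -0.0279]
(250, 242) (330, 330) [0.42692476 0.37560913 0.14888389] [0.42695442 0.37166728 0.1497523 ] tool [ 0.001  -0.0018 -0.03  ]
(250, 242) (325, 320) [0.42582918 0.3761252  0.15126382] [0.42590854 0.36874477 0.15290074] tool [ 0.0015 -0.0033 -0.0328]
(250, 242) (338, 335) [0.42704184 0.37555398 0.14862955] [0.42704362 0.37513201 0.14872188] tool [ 0.0017 -0.0002 -0.0294]
```

Triangulation puts the tips roughly 30 mm or more behind the reported TCP, laterally centred. I'll continue the touch lower, with the force limit on.

Run:
```python
from h import *
from workcell import arm, hand, kin, viewer, readout
xy=np.array([.4290,.3752])
arm.move_l(np.array([*xy,.018]),feed=.15)
hit=arm.move_l(np.array([*xy,-.004]),feed=.025,force_limit=2.5)
print(hit,readout.current_ee_pos(),readout.current_ft_force(),readout.current_time())
wcap("w4")
```

```text
True [0.42910004 0.37534142 0.00674266] [-1.43272454 -1.44951736  8.89005396] 7.5833
```

View pics/w4.png

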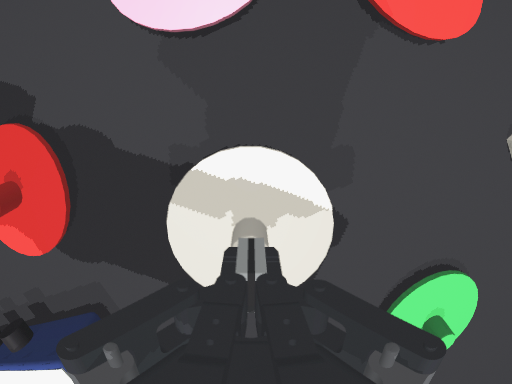

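The fingertips are on the knob's top face at (250,238). The real tips are therefore 39 mm short of the reported TCP, and I'll correct for that in every height. Now I grasp the knob with the correction.

Run:
```python
from h import *
from workcell import arm, hand, kin, viewer, readout
xy=np.array([.4290,.3752])
arm.move_l(np.array([*xy,.022]),feed=.15)
hand.gripper_to(.045)
hit=arm.move_l(np.array([*xy,-.016]),feed=.06,force_limit=4)
print(hit,readout.current_ee_pos(),readout.current_ft_force(),readout.current_time())
hand.gripper_to(0.0,squeeze=60)
print(readout.current_grip_width(),readout.current_ee_pos(),readout.current_ft_force(),readout.current_time())
if readout.current_grip_width()>.015:
    arm.move_l(np.array([*xy,.0]),feed=.05); print(readout.current_ee_pos())
    arm.move_l(np.array([*xy,.16]),feed=.15)
    print(readout.current_grip_width(),readout.current_ft_force(),readout.current_time())
    yaw=np.arctan2(*np.array(readout.current_orientation())[[1,0],0])
    tub=np.array([.559,-.089])
    arm.move_l(np.array([.56,.1,.28]),feed=.25)
    arm.reach(np.array([*(tub-.13*down(yaw)[:2,0]),.28]),down(yaw))
    c=wcap("w5"); print(c["p"],readout.current_grip_width(),readout.current_time(),wproj(c,[*tub,.152]))
```

```text
False [ 0.4290999   0.37527706 -0.01596759] [-0.42406495 -0.38503361 -0.19620974] 9.175
0.020089677396952773 [ 0.42933335  0.3755212  -0.0153578 ] [-1.05499144 -1.58566209  5.14618615] 9.5167
[4.29145776e-01 3.75413981e-01 3.63548121e-04]
0.019950095410322673 [ 0.74902921 -0.25660556 -0.38680577] 11.2
[ 0.67724323 -0.1407166   0.27988361] 0.019586296507323336 13.7583 [248.06431063  55.16262572]
```

View pics/w5.png

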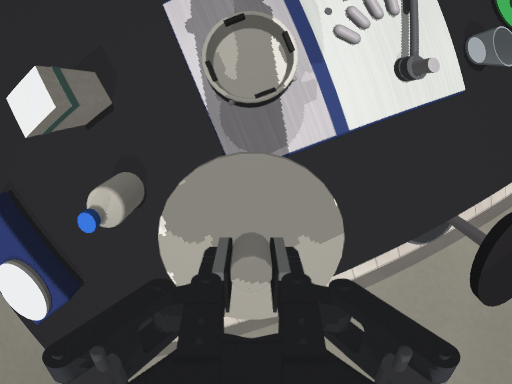

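The lid is held level, its disc spanning (158,238) to (345,238). The tub mouth is at about (250,56) against a predicted (248,55), with its pads at (235,19), (289,41), (211,71) and (265,93). I compute both centres.

Run:
```python
from h import *
c=pickle.load(open("pics/w5.pkl","rb"))
pads=[(235,19),(289,41),(211,71),(265,93)]
P=np.array([wat(c,*u,.156) for u in pads]); print(P.round(4),P.mean(0),circ(P))
P=[wat(c,*u,.152) for u in((203,57),(298,54),(247,11),(220,22),(283,23))]; print(circ(P))
zd=.2799+.0154+.018
for z in(zd-.006,zd):
  P=[wat(c,*u,z) for u in((158,238),(345,238),(251,152),(185,182),(318,182),(165,205),(339,208))]; x,e=circ(P); print(z,x,e,"tool",(c["R"].T@(np.array([*x[:2],z])-c["p"])).round(4))
g=cv2.resize(c["frame"],None,fx=1,fy=1); r=cv2.HoughCircles(cv2.cvtColor(g,6)[0:130,180:320],cv2.HOUGH_GRADIENT,1.2,50,param1=120,param2=20,minRadius=35,maxRadius=55); print(r)
```

```text
[[ 0.5183 -0.0849  0.156 ]
 [ 0.5623 -0.045   0.156 ]
 [ 0.5584 -0.13    0.156 ]
 [ 0.6025 -0.09    0.156 ]] [ 0.56037537 -0.08746238  0.156     ] (array([ 0.56039765, -0.08745726,  0.0423459 ]), np.float64(0.00020167294848405173))
(array([ 0.56009603, -0.08660784,  0.0487937 ]), np.float64(0.00016721084824894387))
0.3073 [ 0.68184117 -0.14190907  0.0564924 ] 0.0008096570129247192 tool [-0.0047  0.0009 -0.0274]
0.3133 [ 0.67885738 -0.14057026  0.05430089] 0.0007779928062431553 tool [-0.0014  0.0009 -0.0334]
[[[71.4 59.4 46.4]]]
```

Run:
```python
from h import *
from workcell import arm, hand, kin, viewer, readout
R0=np.array(readout.current_orientation()); yaw=np.arctan2(R0[1,0],R0[0,0]); R=down(yaw)
T=np.array([.5603,-.0873,0])-R@np.array([-.0014,.0009,0]); xy=T[:2]
F=lambda:(np.round(readout.current_ee_pos(),4),np.round(readout.current_ft_force(),2),round(readout.current_grip_width(),4),round(readout.current_time(),2))
arm.move_l(np.array([*xy,.25]),R,feed=.2)
arm.move_l(np.array([*xy,.152]),feed=.12); arm.pause(.2); print(F())
h=arm.move_l(np.array([*xy,.122]),feed=.02,force_limit=4); print(h,F())
h=arm.move_l(np.array([*xy,.110]),feed=.015,force_limit=17); print(h,F())
```

```text
(array([ 0.5591, -0.0876,  0.1527]), array([-0.07,  0.09, -0.4 ]), 0.02, 15.75)
True (array([ 0.5586, -0.0875,  0.1301]), array([1.34, 0.51, 2.47]), 0.0201, 16.77)
True (array([ 0.5587, -0.0875,  0.1246]), array([-0.84, -0.74,  5.46]), 0.0202, 17.41)
```

First contact was at TCP z 0.130 and the stop at 0.1246, which match the predicted heights for pads-touch and fully home. I release and confirm with a closed-finger press on the knob.

Run:
```python
from h import *
from workcell import arm, hand, kin, viewer, readout
R0=np.array(readout.current_orientation()); yaw=np.arctan2(R0[1,0],R0[0,0]); R=down(yaw)
T=np.array([.5603,-.0873,0])-R@np.array([-.0014,.0009,0]); xy=T[:2]
F=lambda:(np.round(readout.current_ee_pos(),4),np.round(readout.current_ft_force(),2),round(readout.current_grip_width(),4),round(readout.current_time(),2))
print(F())
hand.gripper_to(.045); print(F())
arm.move_l(np.array([*xy,.165]),feed=.12)
hand.gripper_to(0.0,squeeze=40)
arm.move_l(np.array([*xy,.153]),feed=.1)
h=arm.move_l(np.array([*xy,.130]),feed=.02,force_limit=18); print(h,F())
arm.pause(.15);print(F())
arm.move_l(np.array([*xy,.20]),feed=.2)
# view from the far side, like w5
tub=np.array([.5603,-.0873])
arm.reach(np.array([*(tub-.13*R[:2,0]),.26]),R)
c=wcap("w6"); print(F(),wproj(c,[*tub,.158]))
x0=100;A=cv2.resize(c["frame"][0:150,130:500],None,fx=2.1,fy=2.1,interpolation=cv2.INTER_CUBIC); cv2.imwrite("pics/w6c.png",A)
```

```text
(array([ 0.5587, -0.0875,  0.1246]), array([-0.84, -0.74,  5.46]), 0.0202, 17.41)
(array([ 0.5583, -0.0874,  0.124 ]), array([-0.59,  1.03,  0.68]), 0.0451, 17.77)
True (array([ 0.5589, -0.0875,  0.1468]), array([-1.92,  0.1 ,  7.52]), -0.0001, 19.58)
(array([ 0.5589, -0.0875,  0.1468]), array([-1.55,  0.19,  6.32]), 0.0, 19.73)
(array([ 0.6774, -0.1408,  0.2583]), array([0.09, 0.77, 0.05]), 0.0002, 20.83) [250.60949559  50.60222796]
```

View pics/w6c.png

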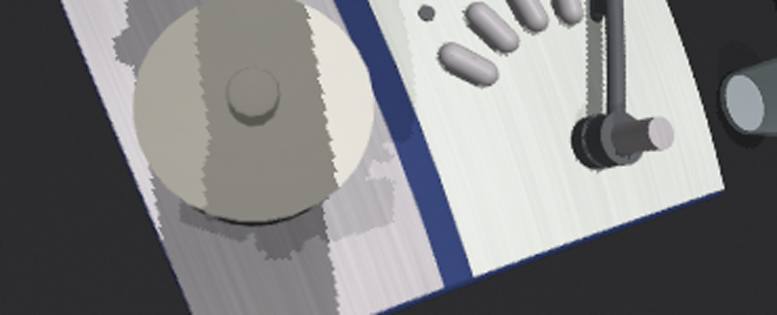

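The lid looks centred on the tub (disc centre about (252,100) in the crop). The second press bottomed out at TCP 0.1468, against 0.147 predicted for fully home. Now the lever: grip its knob, lift, and swing to 0.32.

```bash
cat > lev.py <<'E'
from h import *
import fit
from workcell import arm, hand, kin, viewer, readout
p=fit.p.copy(); p[:2]+=[.0009,.0012]
K=lambda a:fit.W(p,fit.pol(.145,a,.159))[:2]
F=lambda:(np.round(readout.current_ee_pos(),4),np.round(readout.current_ft_force(),2),round(readout.current_grip_width(),4),round(readout.current_time(),2))
E
python3 - <<'E'
from lev import *
y0=2.35; a0=-.398; k=K(a0); print(k,K(.32))
hand.gripper_to(.06)
arm.reach(np.array([*k,.16]),down(y0)); print(F())
c=wcap("w7"); print(wproj(c,[*k,.159]))
h=arm.move_l(np.array([*k,.094]),feed=.08,force_limit=5); print(h,F())
if not h:
    hand.gripper_to(0,squeeze=60); print(F())
E
```

```text
[0.51034586 0.17145267] [0.50084738 0.07000832]
(array([0.5115, 0.1705, 0.1605]), array([ 0.85, -0.15, -0.01]), 0.06, 22.82)
[250.31901647 221.73576335]
False (array([0.5107, 0.1715, 0.0944]), array([ 0.42, -1.16, -0.84]), 0.0601, 23.84)
(array([0.5104, 0.1717, 0.0942]), array([-0.68,  0.89,  0.98]), 0.0203, 24.28)
```

Run:
```python
from lev import *
y0=2.35; a0=-.398; k=np.array(readout.current_ee_pos())[:2]; d0=k-K(a0)
arm.move_l(np.array([*k,.119]),feed=.06); print(F())
for a in np.linspace(a0,.32,7)[1:]:
    arm.move_l(np.array([*K(a),.119]),down(y0+a-a0),feed=.08)
    print(round(a,3),F())
c=wcap("w8")
h=arm.move_l(np.array([*K(.32),.092]),feed=.04,force_limit=8); print(h,F())
```

```text
(array([0.5107, 0.1715, 0.1192]), array([ 3.92, -2.8 , -4.65]), 0.0202, 24.85)
-0.278 (array([0.5039, 0.1554, 0.1189]), array([ 5.22, -1.7 , -3.92]), 0.0199, 25.22)
-0.159 (array([0.4993, 0.1391, 0.119 ]), array([ 4.85, -0.44, -5.47]), 0.02, 25.58)
-0.039 (array([0.4966, 0.1222, 0.119 ]), array([ 4.43, -1.28, -4.3 ]), 0.0202, 25.95)
0.081 (array([0.4959, 0.105 , 0.119 ]), array([ 4.1 ,  0.18, -5.35]), 0.02, 26.32)
0.2 (array([0.4973, 0.0878, 0.119 ]), array([ 4.32,  1.25, -4.31]), 0.0202, 26.68)
0.32 (array([0.5007, 0.0709, 0.1189]), array([ 3.65,  0.87, -4.66]), 0.0202, 27.05)
True (array([0.4999, 0.0701, 0.093 ]), array([-1.04, -0.43,  4.83]), 0.0202, 27.72)
```

The lever stopped at 0.093, where the down position was 0.0942, so it went fully down into the notch. Release, back off and check.

Run:
```python
from lev import *
hand.gripper_to(.06); arm.pause(.2); print(F())
k=np.array(readout.current_ee_pos())[:2]
arm.move_l(np.array([*k,.20]),feed=.15)
R=down(2.71); 
arm.reach(np.array([*(np.array([.53,.02])-.10*R[:2,0]),.32]),R); arm.pause(.3)
c=wcap("w9"); print(F())
for n,P in (("piv",fit.W(p,(.07,.085,.155))),("kn",[*K(.32),.159]),("tub",[.5603,-.0873,.158])): print(n,wproj(c,P).round(1))
arm.reach(np.array([.35,.40,.25]),R)
s=viewer.capture("scene"); pickle.dump(s,open("pics/scene9.pkl","wb"))
A=cv2.resize(c["frame"][0:230,60:460],None,fx=1.95,fy=1.5*1.3,interpolation=cv2.INTER_CUBIC)[:330]
B=cv2.resize(s["frame"][165:275,140:300],None,fx=2.45,fy=2.45,interpolation=cv2.INTER_CUBIC)
C=cv2.resize(s["frame"][170:220,160:215],None,fx=5.3,fy=5.3,interpolation=cv2.INTER_CUBIC)
H=np.zeros((600,800,3),np.uint8); H[:330,:780]=A[:330,:780]; H[330:330+B.shape[0],:B.shape[1]]=B[:270]; H[330:330+C.shape[0],400:400+C.shape[1]]=C[:270]
cv2.imwrite("pics/fin.png",H); print(F())
```

```text
(array([0.5003, 0.0704, 0.0932]), array([ 0.81,  1.3 , -0.61]), 0.0601, 28.38)
(array([ 0.6204, -0.0212,  0.3197]), array([-0.16,  0.07, -0.28]), 0.06, 30.38)
piv [353.8 142.2]
kn [279.6  45.3]
tub [178.8 148.3]
(array([0.3512, 0.3993, 0.2502]), array([ 0.36, -0.81,  0.04]), 0.0598, 32.27)
```

View pics/fin.png

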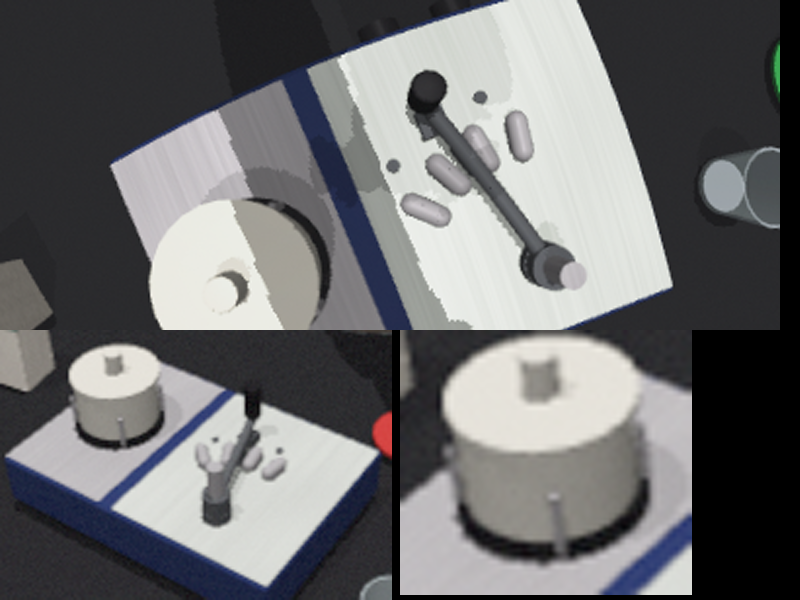

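The lever lies between the two middle teeth, over the square. Its knob top is at crop (428,90), against (428,88) predicted for swing 0.32 fully down. The lid sits level on the tub with no visible gap, so I hand in.

```bash
python3 -c "
from workcell import arm,readout
arm.hand_in(); print(readout.current_time())"
```

```text
the job is handed in; nothing more can be done
the job is handed in; nothing more can be done
```

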